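# Draw the stuck carriers from under the feeder guard

### The job

Carriers are stuck under the slotted guard of the small tray feeder and must go to be washed. Take the spring-tipped pull key from its stand, press its tip through the slot of each occupied lane, feel along the carrier until the tip drops into its hidden hole, and draw the carrier along its lane out from under the guard. In the end all carriers must lie flat in the grey wash tray, side by side, and the key must stand upright, fully down, in its stand again; do not shift the mug or the marker.

Things in the scene. Friction and masses are not known exactly. Their poses are not given: they have to be found in the camera images.
- feeder: Tray feeder, fixed: steel and aluminium, 212 mm wide (x), 390 mm long (y), three lanes 48 mm wide along y, centre lines at x = -78, 0, +78 mm. Origin on the worktop under the middle of the guard's front edge. Lane floor 3 mm above the worktop; carriers slide on it by plain friction with 2 mm play each side. A drive housing 62 mm high stands behind, at y = 175 to 220 mm.
- guard_edge (a point): Middle of the guard's front edge, on its top, 41 mm above the worktop, at feeder x = y = 0; axes as the feeder. The guard is a flat 4 mm steel plate over feeder y = 0 to 175 mm, underside 37 mm above the worktop, with a slot 20 mm wide over each lane's centre line.
- slot_end (a point): Closed end of the middle lane's slot, on the guard's top, at feeder x = 0, y = 120 mm. All three slots run from here (y = 120 mm) to the front edge (y = 0), where they are open. Soft black brushes hide what is below; they offer no resistance.
- run_out (a point): Middle of the open run-out, on the lane floor, 3 mm above the worktop, at feeder x = 0, y = -82 mm. The run-out covers feeder y = -165 to 0; ridges between its lanes stand 3 mm above its floor, an end stop 18 mm high closes it at y = -165 mm.
- carrier_a: Carrier: white plastic block 44 (x) by 120 (y) by 30 mm high, 0.5 kg, origin at the centre of its underside; may be absent. Starts in the -x lane under the guard, long axis along the lane, centre at feeder y = 65 to 95 mm. Top face flat but for one hole on its centre line, 22 mm (x) by 16 mm (y), 22 mm deep, in an adjustable steel bush: its centre lies anywhere within 17 mm of the middle.
- carrier_b: Carrier: white plastic block 44 (x) by 120 (y) by 30 mm high, 0.5 kg, origin at the centre of its underside; may be absent. Starts in the middle lane under the guard, long axis along the lane, centre at feeder y = 65 to 95 mm. Top face flat but for one hole on its centre line, 22 mm (x) by 16 mm (y), 22 mm deep, in an adjustable steel bush: its centre lies anywhere within 17 mm of the middle.
- carrier_c: Carrier: white plastic block 44 (x) by 120 (y) by 30 mm high, 0.5 kg, origin at the centre of its underside; may be absent. Starts in the +x lane under the guard, long axis along the lane, centre at feeder y = 65 to 95 mm. Top face flat but for one hole on its centre line, 22 mm (x) by 16 mm (y), 22 mm deep, in an adjustable steel bush: its centre lies anywhere within 17 mm of the middle.
- key: Pull key, 0.28 kg, upright in its stand. Origin at the underside of a round flange (44 mm diameter, 4 mm thick), z up. Above: black grip 50 (x) by 26 mm (y), 4 to 50 mm above the origin, with a cap 56 by 26 mm on top (50 to 56 mm). Below: steel sleeve, 18 mm diameter, to 45 mm below the origin, then a sprung tip, 10 mm diameter, round end, to 75 mm below when out.
- plunger (a joint): The key's sprung tip: 0 = fully out, grows as it is pushed in, to 0.016 m at most. Spring 250 N/m (2.5 N at 10 mm), returns by itself.
- key_stand: Key stand, fixed: square aluminium post 56 by 56 mm, 80 mm high, on a dark plate 100 by 100 by 6 mm; in its top a square hole 28 by 28 mm, 74 mm deep, in which the key's shank hangs with the shoulder flange on the post's top. Origin on the worktop under the hole's centre.
- stand_top (a point): Centre of the hole's mouth on the key stand, 80 mm above the worktop: where the key's origin is when the key is stowed.
- mug: White mug, 78 mm across, 97 mm high, a bystander; origin under its centre.
- wash_tray: Wash tray, fixed: shallow grey plastic tray, outside 280 (x) by 165 (y) by 22 mm high, walls and floor 4 mm thick; origin on the worktop under its centre. Holds three carriers side by side, their long axes along its y.
- marker: Black felt marker, 137 mm long (its y), 17 mm thick, lying on the worktop, a bystander.
Not all that is in view belongs to the job. What is shaped like the key but purple is not meant.

How it is judged:
At the end, for the whole second after the job is handed in: Every carrier present lies flat on the floor of the wash tray (tilt < 0.08 rad, underside < 8 mm up, centre within 120 mm in x and 60 mm in y of the tray's). The key is in its stand: origin within 12 mm sideways and 5 mm in height of stand_top, tilt < 0.1 rad. All at rest (x of carrier_a in the frame of wash_tray between -0.12 and 0.12 m and y of carrier_a in the frame of wash_tray between -0.06 and 0.06 m and z of each of carrier_a, carrier_b, carrier_c in the frame of wash_tray below 0.008 m and angle between each of carrier_a, carrier_b, carrier_c's own z axis and vertical below 0.08 rad and linear speed of each of carrier_a, carrier_b, carrier_c, key below 0.02 m/s and x of carrier_b in the frame of wash_tray between -0.12 and 0.12 m and y of carrier_b in the frame of wash_tray between -0.06 and 0.06 m and x of carrier_c in the frame of wash_tray between -0.12 and 0.12 m and y of carrier_c in the frame of wash_tray between -0.06 and 0.06 m and horizontal distance between key and stand_top below 0.012 m and z of key in the frame of key_stand between 0.075 and 0.085 m and angle between key's own z axis and vertical below 0.1 rad); the robot touches nothing.
It fails at once if mug shifted by more than 30 mm (distance of mug from where it was at the start of the episode above 0.03 m).
It fails at once if marker shifted by more than 30 mm (distance of marker from where it was at the start of the episode above 0.03 m).
Of carrier_a, carrier_b, carrier_c only 2 to 3 are there at a start; the rules pass over those that are not, and their reading is None.
At some moment in a run one of carrier_a, carrier_b, carrier_c may be knocked a few centimetres aside while the robot is not near it.
Once in a run the grip may slacken for a moment while it holds something.
It also fails if it takes over 210 s, if anything falls off the work surface, if the arm or the gripper's body presses on something with over 40 N, if the wrist force passes 120 N, or if a joint passes its speed limit or range.

### The arm

A 7-joint arm with a two-finger parallel gripper is mounted at the origin on a cart in front of the work surface, level with it; the furniture and walls round the work are solid. World frame = base frame: x ahead of the robot, y to its left, z up, the work surface at z = 0. Lengths are in m, angles in rad, forces in N, time in s.
With the tool pointing down it reaches from about 0.35 to 0.9 m from the base axis. Payload 19.9 kg.
Tool frame: the origin (TCP) lies between the finger pads; the fingertips stand 19 mm ahead of it and the grasp point (between the pads) is the TCP; z points along the fingers, y is the line along which they close (so a half turn about z gives the same grasp; the last joint's range is limited). The gripper opens to 94 mm and grips with 3 to 60 N. Pads are 16 mm wide; open, the fingers measure 119 mm over their backs; the gripper's body (75 mm by 177 mm) begins 78 mm behind the grasp point.
Start: joints at [-1.212, 0.417, -0.01, 1.614, 0.005, 1.111, -0.053], TCP at [0.244, 0.575, 0.224] pointing down, gripper open.
Joint ranges: [-2.81, 2.81], [-0.39, 2.02], [-1.27, 1.25], [0.06, 2.57], [-1.19, 4.33], [0.19, 2], [-2.82, 2.82]. Speed limits (rad/s): [1.89, 1.89, 2.39, 2.39, 3.01, 3.01, 3.01].

### API

Orientations are given as a 3x3 rotation matrix whose columns are the frame's x, y, z axes.
In Python, from rig import robot gives the robot as it stands. Calls block until the motion is done:
- robot.move_ptp(position, orientation): joint-space move of the TCP to a pose.
- robot.move_linear(position, velocity=0.15, frame=None, threshold=None): straight line of the TCP; frame=None keeps the orientation; velocity is the mean speed in m/s. With threshold (N) it stops when the force on the tool has changed by that much, and returns True; else False.
- robot.goto_joints(angles): joint-space move.
- robot.gripper_to(opening): finger opening in m; the grip force is fixed at half the most; returns when the fingers have stopped.
- robot.pause(seconds).
- robot.ik(position, orientation): joint angles nearest the present ones, or None.
- robot.get_state(): the state.
- robot.grab_frame(name): name is "scene" or "top" or "wrist"; returns the picture (420x560x3 uint8, red, green, blue); there is no depth.
- robot.camera_info(name): a dict with "fx", "fy", "cx", "cy" (pixels), "rvec" (rotation vector, rad) and "tvec" (3), from world to camera coordinates, as OpenCV has them. Camera axes: x right, y down, z forward; pixel columns grow to the right and rows downward; lengths in m; the calibration is good to about 2 mm. A picture is of the moment at which its call begins: read the wrist's pose just before it. camera_info takes no time and is no camera call; for the wrist camera it gives the pose at the moment of the call.
A pose or a line that the arm cannot do raises robot.PlanningError and nothing moves.
- robot.sign_off(): hands the job in; it is judged then, once.
The state is a dict: "time": time; "qpos": joint angles; "joint_vel": joint speeds; "effort": joint torques, N m; "ee_pos": TCP position; "tool_rot": TCP orientation; "force": force on the tool from outside, world axes, zero at the start; "moment": the same for the moment, N m; "opening": finger opening in m; "grasp_force": force on a finger pad.
Only numpy, scipy, OpenCV 4.12 (cv2) and the standard library are available. Lean on these libraries where they do the work, as an engineer would, in place of code of your own. Each camera call takes 0.05 s, during which the arm holds its last target. There are 200 camera calls.

## Working session

There is one attempt and no reset: what is moved stays moved. The work goes in short steps, each a Python script; the robot and the scene stay as the last script left them, time stands still between calls to the robot, and variables do not carry over. Pictures are saved under pics/ and viewed, at most 14 in all, crops included, and the job is handed in when it is done.

```bash
ls; mkdir -p pics; python3 - <<'E'
from rig import robot
import cv2
for n in ("scene","top"):
    cv2.imwrite(f"pics/{n}0.png",robot.grab_frame(n)[:,:,::-1]); print(n,robot.camera_info(n))
s=robot.get_state();print(s)
E
```

```text
pics
scene {'fx': 528.2621480647167, 'fy': 528.2621480647167, 'cx': 291.0808957571646, 'cy': 207.84863843664652, 'rvec': array([ 1.92331022, -0.55779738,  0.35863705]), 'tvec': array([-0.41045108,  0.20545109,  1.37048494])}
top {'fx': 416.18115237241267, 'fy': 416.18115237241267, 'cx': 281.6716264478137, 'cy': 217.09155483184793, 'rvec': array([ 2.17938597, -2.15670611,  0.11451491]), 'tvec': array([0.07836564, 0.52724405, 1.41824958])}
{'time': 0.1, 'qpos': array([-1.21146573,  0.41789973, -0.01031107,  1.61410845,  0.00470602,
        1.11066551, -0.05299591]), 'joint_vel': array([ 0.00139862, -0.0012149 ,  0.00010947, -0.00123575,  0.00147455,
       -0.00141409,  0.00018979]), 'effort': array([ 2.67867115e-03, -8.52575326e+01,  6.40618633e-01, -4.26691282e+01,
       -4.88868495e-02,  1.62861863e-02, -1.59714529e-05]), 'ee_pos': array([0.2437501 , 0.57517577, 0.22389919]), 'tool_rot': array([[-9.20745868e-01,  3.90162704e-01, -3.32284528e-04],
       [ 3.90162836e-01,  9.20745325e-01, -1.00381895e-03],
       [-8.57032897e-05, -1.05390722e-03, -9.99999441e-01]]), 'force': array([ 0.03179786, -0.46228043, -0.8907039 ]), 'moment': array([-0.03974332,  0.00468764, -0.01866522]), 'grasp_force': 0.0, 'opening': 0.09402560144947748}
```

View pics/scene0.png

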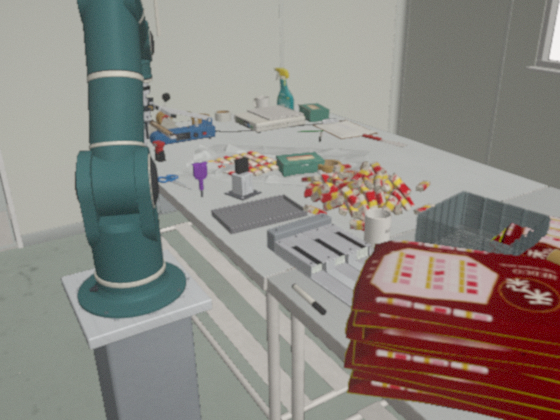

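View pics/top0.png

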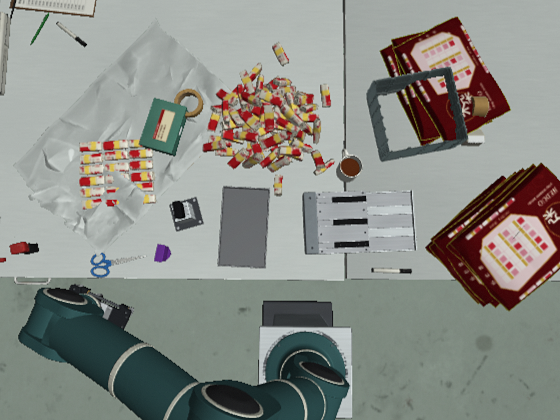

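The scene view shows the feeder, tray and stand. In the top view, the stand with its key is near (185,212) and the purple decoy near (162,253). The tray is at (243,227). The feeder spans (303..415, 190..255), with its housing to the left (+y) and the run-out to the right. The mug is at (350,165) and the marker at (392,270).

```bash
cat > h.py <<'E'
from rig import robot
import cv2, numpy as np
def cast(ci,px,z):
    """pixels -> world points on plane height z"""
    R,_=cv2.Rodrigues(ci["rvec"]); t=np.asarray(ci["tvec"]).ravel()
    c=-R.T@t; px=np.atleast_2d(np.array(px,float))
    d=np.c_[(px[:,0]-ci["cx"])/ci["fx"],(px[:,1]-ci["cy"])/ci["fy"],np.ones(len(px))]@R
    return c+d*((z-c[2])/d[:,2])[:,None]
def proj(ci,P):
    K=np.array([[ci["fx"],0,ci["cx"]],[0,ci["fy"],ci["cy"]],[0,0,1]])
    return cv2.projectPoints(np.atleast_2d(np.array(P,float)),ci["rvec"],ci["tvec"],K,None)[0][:,0]
def down(yaw):
    """tool down; yaw = world angle of the tool y (closing) axis"""
    y=np.array([np.cos(yaw),np.sin(yaw),0]); z=np.array([0,0,-1.]); return np.c_[np.cross(y,z),y,z]
def ori(yaw):
    return down(yaw)
def snap(name,cam="wrist"):
    ci=robot.camera_info(cam); im=robot.grab_frame(cam)[:,:,::-1].copy()
    cv2.imwrite(f"pics/{name}.png",im); np.save(f"pics/{name}.npy",ci,allow_pickle=True); return ci,im
def load(name):
    return np.load(f"pics/{name}.npy",allow_pickle=True).item(), cv2.imread(f"pics/{name}.png")
E
python3 - <<'E'
from h import *
np.set_printoptions(precision=4,suppress=True)
ci=robot.camera_info("top")
print("tray",cast(ci,[(221,188),(269,188),(267,268),(219,266)],.022))
print("stand",cast(ci,[(180,210)],.12), cast(ci,[(187,213)],.006))
print("feeder",cast(ci,[(304,191),(303,254),(413,192),(414,250)],.03))
print("mug,marker,purple",cast(ci,[(350,165),(392,270),(162,253)],.03))
w=robot.camera_info("wrist");R,_=cv2.Rodrigues(w["rvec"]);c=-R.T@w["tvec"]
s=robot.get_state();T=s["tool_rot"]
print("cam in tool",T.T@(c-s["ee_pos"]),T.T@R.T,w)
for p in [(.5,.35,.35),(.5,-.1,.35),(.5,.1,.35)]:
  for y in (0,np.pi/2,-np.pi/2,np.pi): print(p,y,robot.ik(p,down(y)))
E
```

```text
tray [[0.6275 0.298  0.022 ]
 [0.6293 0.1295 0.022 ]
 [0.3502 0.1326 0.022 ]
 [0.3553 0.298  0.022 ]]
stand [[0.5364 0.4151 0.12  ]] [[0.5397 0.4181 0.006 ]]
feeder [[ 0.6185  0.0069  0.03  ]
 [ 0.3994  0.0093  0.03  ]
 [ 0.6191 -0.3738  0.03  ]
 [ 0.4171 -0.3726  0.03  ]]
mug,marker,purple [[ 0.7128 -0.1544  0.03  ]
 [ 0.348  -0.2957  0.03  ]
 [ 0.3978  0.4937  0.03  ]]
cam in tool [ 0.0714  0.0004 -0.1588] [[-0.0002 -0.9678 -0.2516]
 [ 1.     -0.0001 -0.0004]
 [ 0.0004 -0.2516  0.9678]] {'fx': 319.35895929131436, 'fy': 319.35895929131436, 'cx': 286.7457913926207, 'cy': 211.27265869103618, 'rvec': array([-2.4359, -1.6134, -0.2045]), 'tvec': array([-0.6247, -0.0274,  0.3892])}
(0.5, 0.35, 0.35) 0 [-0.9203  0.3152  0.3398  1.4951 -0.1061  1.3495 -0.5727]
(0.5, 0.35, 0.35) 1.5707963267948966 [-0.7081  0.3056  0.0612  1.4873 -0.0189  1.3492  0.9252]
(0.5, 0.35, 0.35) -1.5707963267948966 [-1.1107  0.3439  0.6001  1.5016 -0.1961  1.3566 -2.067 ]
(0.5, 0.35, 0.35) 3.141592653589793 [-0.5261  0.312  -0.1764  1.4806  0.0552  1.3539  2.4356]
(0.5, -0.1, 0.35) 0 [-0.5962  0.1342  0.8189  1.7456 -0.1015  1.3053  0.2449]
(0.5, -0.1, 0.35) 1.5707963267948966 [-0.5635  0.1304  0.7805  1.7448 -0.095   1.305   1.8086]
(0.5, -0.1, 0.35) -1.5707963267948966 [-0.7164  0.154   0.9646  1.7481 -0.1309  1.3075 -1.294 ]
(0.5, -0.1, 0.35) 3.141592653589793 [-0.9105  0.2284  1.2355  1.7513 -0.2226  1.32   -2.7688]
(0.5, 0.1, 0.35) 0 [-0.7424  0.1145  0.5343  1.7394 -0.0603  1.304  -0.195 ]
(0.5, 0.1, 0.35) 1.5707963267948966 [-0.5634  0.1093  0.3356  1.7343 -0.0373  1.3042  1.351 ]
(0.5, 0.1, 0.35) -1.5707963267948966 [-0.8552  0.121   0.6617  1.7424 -0.077   1.3043 -1.7475]
(0.5, 0.1, 0.35) 3.141592653589793 [ 0.6747  0.236  -1.0871  1.6989  0.2144  1.3366  2.6904]
```

```bash
python3 - <<'E'
from h import *
robot.move_ptp((.52,.40,.32),down(0)); snap("w_key")
robot.move_ptp((.51,-.13,.30),down(0)); snap("w_feed")
print(robot.get_state()["time"])
E
```

```text
3.4
```

View pics/w_key.png

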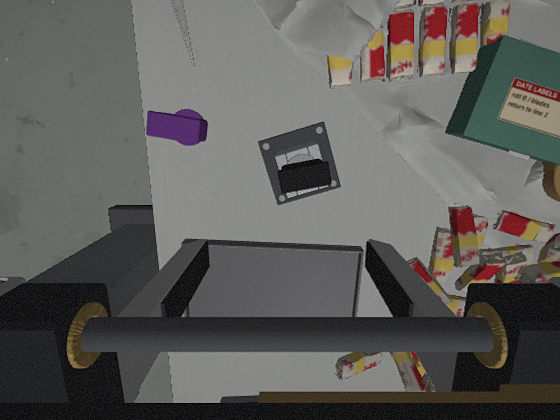

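View pics/w_feed.png

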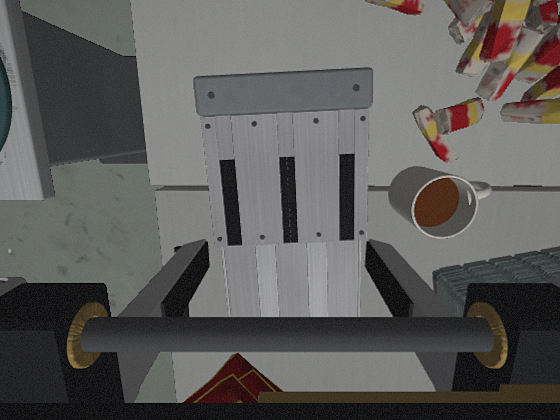

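The key view shows the stand plate corners at about (258,142), (325,122), (341,186) and (277,204), with the cap around (305,175). The feeder view shows the three slots with closed ends at rows 160, 157 and 154 and open ends at rows 245, 243 and 240. Next I'll compute positions from these.

```bash
python3 - <<'E'
from h import *
np.set_printoptions(precision=4,suppress=True)
ci,im=load("w_feed")
P=cast(ci,[(228,160),(287,157),(346.5,154),(234,245),(290.5,243),(347.5,240)],.041); print(P)
d=(P[:3]-P[3:]).mean(0); x=(P[2]-P[0]+P[5]-P[3]); print("yaw from y",np.degrees(np.arctan2(-d[0],d[1])),"from x",np.degrees(np.arctan2(x[1],x[0])),np.linalg.norm(d),np.linalg.norm(P[2]-P[0]))
print("guard corners",cast(ci,[(203,113),(365,105),(213,247),(368,239)],.041))
ci,im=load("w_key")
c=cast(ci,[(258,142),(325,122),(341,186),(277,204)],.006);print("plate",c,c.mean(0))
print("tray corners near",cast(ci,[(186,240),(361,247)],.022))
g=im.max(2)[140:215,250:350]<35
cs=cv2.findContours(g.astype(np.uint8),cv2.RETR_EXTERNAL,cv2.CHAIN_APPROX_NONE)[0]
k=max(cs,key=cv2.contourArea); print(cv2.minAreaRect(k),cv2.boundingRect(k))
cv2.imwrite("pics/crop1.png",cv2.resize(im[110:260,170:380],None,fx=3.5,fy=3.5,interpolation=cv2.INTER_CUBIC))
cc=(c.mean(0)[:2])
print("stand in cam",proj(ci,[(*cc,.08),(*cc,.136)]))
E
```

```text
[[ 0.4357 -0.0964  0.041 ]
 [ 0.5123 -0.0925  0.041 ]
 [ 0.5891 -0.0885  0.041 ]
 [ 0.4388 -0.2136  0.041 ]
 [ 0.5173 -0.2105  0.041 ]
 [ 0.5962 -0.206   0.041 ]]
yaw from y 2.4624017937222438 from x 2.8427096246343844 0.11768593157000774 0.15358093656217026
guard corners [[ 0.4071 -0.0381  0.041 ]
 [ 0.6092 -0.0283  0.041 ]
 [ 0.4094 -0.2166  0.041 ]
 [ 0.6245 -0.2045  0.041 ]]
plate [[0.4782 0.4545 0.006 ]
 [0.5742 0.4827 0.006 ]
 [0.6012 0.3905 0.006 ]
 [0.5053 0.3625 0.006 ]] [0.5397 0.4226 0.006 ]
tray corners near [[0.368  0.3099 0.022 ]
 [0.6332 0.2996 0.022 ]]
((54.048004150390625, 34.763999938964844), (27.101146697998047, 51.340126037597656), 79.69515228271484) (28, 19, 53, 34)
stand in cam [[302.5889 170.8424]
 [305.0377 177.5536]]
```

View pics/crop1.png

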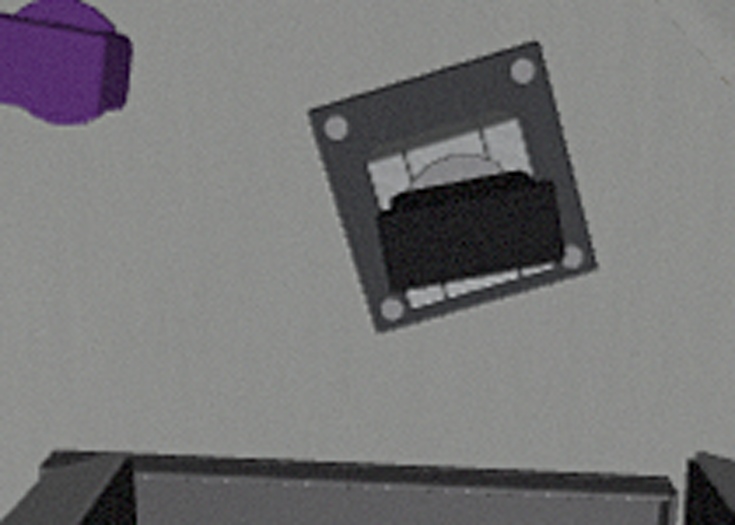

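```bash
cat > feed.py <<'E'
from h import *
np.set_printoptions(precision=4,suppress=True)
def rigid(A,B):
    A=np.array(A);B=np.array(B);a=A-A.mean(0);b=B-B.mean(0)
    th=np.arctan2((a[:,0]*b[:,1]-a[:,1]*b[:,0]).sum(),(a*b).sum())
    R=np.array([[np.cos(th),-np.sin(th)],[np.sin(th),np.cos(th)]])
    t=B.mean(0)-R@A.mean(0); return th,t,np.linalg.norm(B-A@R.T-t,axis=1)
F=[(-.078,.06),(0,.06),(.078,.06)]
for n,roi in (("w_feed",(145,255,205,370)),("top",(185,260,325,375))):
    if n=="top": ci=robot.camera_info("top"); im=cv2.imread("pics/top0.png")
    else: ci,im=load(n)
    r0,r1,c0,c1=roi; m=(im[r0:r1,c0:c1].max(2)<60).astype(np.uint8)
    cs=[c for c in cv2.findContours(m,0,cv2.CHAIN_APPROX_NONE)[0] if cv2.contourArea(c)>80]
    Q=[];S=[]
    for c in cs:
        M=cv2.moments(c); px=(M["m10"]/M["m00"]+c0,M["m01"]/M["m00"]+r0)
        Q.append(cast(ci,[px],.041)[0,:2]); S.append(cast(ci,cv2.boxPoints(cv2.minAreaRect(c))+[c0,r0],.041)[:,:2])
    o=np.argsort([q[0] for q in Q]); Q=[Q[i] for i in o]
    print(n,np.array(Q),[ (np.linalg.norm(s[0]-s[1]),np.linalg.norm(s[1]-s[2])) for s in S])
    if len(Q)==3: th,t,e=rigid(F,Q); print(np.degrees(th),t,e)
E
python3 feed.py
python3 - <<'E'
from h import *
im=cv2.imread("pics/top0.png")
m=cv2.inRange(im,(80,80,80),(120,120,120)); m[:, :205]=0;m[:,290:]=0;m[:175]=0;m[280:]=0
c=max(cv2.findContours(m,0,2)[0],key=cv2.contourArea); r=cv2.minAreaRect(c); print(im[227,243],im[227,280],r)
P=cast(robot.camera_info("top"),cv2.boxPoints(r),.022);print(P,P.mean(0))
print(robot.ik((.5397,.4226,.11),down(np.radians(100))),robot.ik((.5397,.4226,.11),down(np.radians(-80))),robot.ik((.51,-.1,.13),down(np.radians(100))))
E
```

```text
w_feed [[ 0.4369 -0.1516]
 [ 0.5144 -0.1475]
 [ 0.5918 -0.1446]] [(np.float64(0.018936446790602652), np.float64(0.11745526264159961)), (np.float64(0.018804108886637312), np.float64(0.1169838184563466)), (np.float64(0.01808066968455768), np.float64(0.11620276159610912))]
2.603909246845087 [ 0.5171 -0.2078] [0.0005 0.0004 0.0005]
top [[ 0.4354 -0.156 ]
 [ 0.5128 -0.151 ]
 [ 0.5911 -0.1467]] [(np.float64(0.11371327526778563), np.float64(0.017189071390873587)), (np.float64(0.11370304120680555), np.float64(0.017089742421664306)), (np.float64(0.11474351910132012), np.float64(0.017181270530034622))]
3.4097620790981753 [ 0.5167 -0.2111] [0.0002 0.0004 0.0002]
[109 107 105] [186 190 182] ((243.45333862304688, 226.65774536132812), (47.6595573425293, 79.51422882080078), 3.2397000789642334)
[[0.35868884 0.30350109 0.022     ]
 [0.635985   0.29505949 0.022     ]
 [0.62817716 0.12771244 0.022     ]
 [0.35117605 0.13946213 0.022     ]] [0.49350676 0.21643379 0.022     ]
[-0.95962826  0.6657021   0.37005787  1.54960678 -0.27276393  0.97760511
  1.23694933] [-1.11742794  0.72120037  0.6185494   1.55565731 -0.46715535  1.01629641
 -1.76323654] [-0.19387339  0.36860802  0.39612759  1.97145303 -0.1883707   0.83670247
  2.05045492]
```

```bash
python3 - <<'E'
from h import *
np.set_printoptions(precision=4,suppress=True)
R=down(np.radians(100)); k=np.array([.5397,.4226])
robot.move_ptp((*k,.24),R); robot.gripper_to(.06)
ci,im=snap("k1")
print(robot.move_linear((*k,.110),.08,threshold=8))
robot.gripper_to(0); s=robot.get_state(); print(s["ee_pos"],s["opening"],s["grasp_force"],s["force"])
robot.move_linear((*k,.125),.05); robot.pause(.3); s1=robot.get_state(); print(s1["force"]-s["force"],s1["moment"])
robot.move_linear((*k,.27),.12)
snap("s1","scene"); snap("k2"); s1=robot.get_state(); print(s1["time"],s1["ee_pos"],s1["opening"])
im=cv2.imread("pics/s1.png")
px=proj(robot.camera_info("scene"),[(*k,.24)])[0].astype(int); print(px)
y0=max(px[1]-40,0);x0=px[0]-50
a=cv2.resize(im[y0:y0+110,x0:x0+100],None,fx=5,fy=5,interpolation=cv2.INTER_CUBIC); cv2.imwrite("pics/s1c.png",a)
E
```

```text
False
[0.5397 0.4227 0.11  ] 0.025599668885655222 29.968700744211674 [0.1858 0.2047 0.2134]
[-0.0071  0.3943 -2.1023] [-0.0114  0.0207 -0.0148]
10.7667 [0.5395 0.4225 0.2693] 0.025742270001004656
[240 130]
```

View pics/s1c.png

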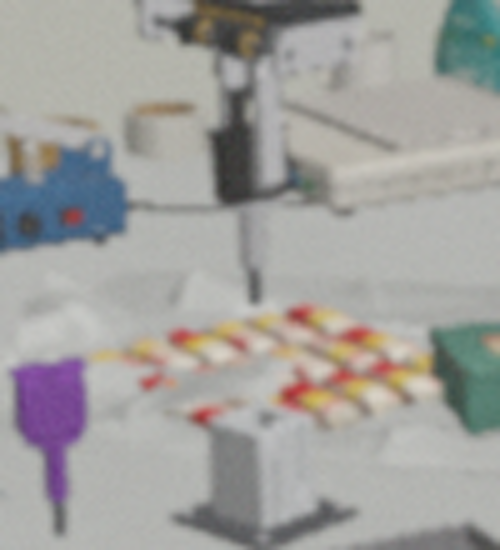

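The key hangs upright in the gripper, with its tip at crop (255,300), which is scene pixel (241,150).

```bash
python3 - <<'E'
from h import *
ci=robot.camera_info("scene")
print(proj(ci,[(.5395,.4225,.165),(.5495,.4225,.165),(.5395,.4325,.165),(.5395,.4225,.175)]))
E
cat > lane.py <<'E'
from h import *
np.set_printoptions(precision=4,suppress=True)
TH=np.radians(2.8); T0=np.array([.5169,-.2090]); RK=down(np.radians(100))
def W(x,y):
    c,s=np.cos(TH),np.sin(TH); return np.array([c*x-s*y,s*x+c*y])+T0
Z0=.138   # TCP z at which the free tip meets a carrier's top
def fz(n=3):
    r=[]
    for _ in range(n): robot.pause(.05); r.append(robot.get_state()["force"])
    return np.mean(r,0)
E
python3 - <<'E'
from lane import *
x=-.078
robot.move_ptp((*W(x,.112),.20),RK)
f0=fz(6); print("f0",f0,robot.get_state()["ee_pos"],W(x,.112))
snap("l1"); snap("l1s","scene")
for z in (.15,.144,.138,.135,.132):
    robot.move_linear((*W(x,.112),z),.05); print(z,fz()-f0)
E
```

```text
[[240.97175112 150.42819316]
 [243.45400412 149.97041396]
 [239.69631305 149.72247256]
 [240.85379977 147.74736478]]
f0 [-0.295   0.2555 -2.8392] [ 0.4337 -0.1008  0.2   ] [ 0.4335 -0.1009]
0.15 [ 0.6707 -0.3034 -0.6677]
0.144 [ 0.0225 -0.5305  0.2617]
0.138 [ 0.1209 -0.1238  0.2674]
0.135 [ 0.2072 -0.0738  1.2882]
0.132 [1.0705 0.2097 2.1666]
```

Contact is at the expected height, so the carrier is present. Next I drag the tip forward and feel for the hole.

```bash
cat >> lane.py <<'E'
def feel(x,f0,y=.112,ymin=.040,z=.130,step=.004):
    """drag along the lane until the push vanishes; returns feeder y of the tip"""
    low=0
    while y>ymin:
        robot.move_linear((*W(x,y),z),.05); f=fz()-f0; print(round(y,3),f)
        low=low+1 if f[2]<.9 else 0
        if low>=2: return y
        y-=step
    return None
E
python3 - <<'E'
from lane import *
f0=np.array([-.2,.1,-2.8]); print("hole",feel(-.078,f0)); snap("l2")
E
```

```text
0.112 [0.7052 0.1644 1.4691]
0.108 [ 0.6145 -1.3093  2.4393]
0.104 [-0.1057 -1.0158  2.187 ]
0.1 [ 0.5849 -2.0084  2.2301]
0.096 [ 0.6513 -4.0812  0.3951]
0.092 [ 0.2447  0.1703 -0.1919]
hole 0.09199999999999998
```

```bash
cat >> lane.py <<'E'
def pull(x,f0,y,yend=-.085,z=.122):
    robot.move_linear((*W(x,y),z),.05); print("deep",fz()-f0)
    for yy in (y-.012,y-.03,.0,yend):
        robot.move_linear((*W(x,yy),z),.05); print("pull",round(yy,3),fz(2)-f0,robot.get_state()["opening"])
    snap(f"out{int(round(x*1000))}","top")
    robot.move_linear((*W(x,yend),.22),.12)
E
python3 - <<'E'
from lane import *
f0=np.array([-.2,.1,-2.8]); pull(-.078,f0,.092); ci,im=snap("o1"); snap("o1t","top"); print(robot.get_state()["time"])
cv2.imwrite("pics/o1tc.png",cv2.resize(cv2.imread("pics/o1t.png")[150:290,180:460],None,fx=2.5,fy=2.5))
E
```

```text
deep [ 0.4324 -0.5737 -0.1098]
pull 0.08 [ 0.391  -0.0827 -0.3352] 0.025896823764480367
pull 0.062 [ 0.6356 -0.12    0.5347] 0.025750125766874975
pull 0.0 [-0.6626  0.4803 -0.6062] 0.026447404751153467
pull -0.085 [-0.6448  2.603   0.1023] 0.025706435847957933
24.6167
```

View pics/o1.png

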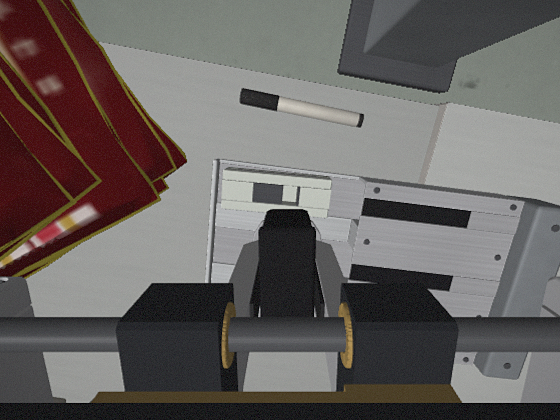

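Carrier A is out in the run-out, at px (221–330, 170–215), with its hole at (290,193). Next are the other two lanes.

```bash
cat > lane2.py <<'E'
from lane import *
import sys
x=float(sys.argv[1])
robot.move_linear((*W(x,-.085),.22),.15)
robot.move_linear((*W(x,.112),.20),.15)
robot.pause(.3); f0=fz(8); print("f0",f0,robot.get_state()["opening"])
robot.move_linear((*W(x,.112),.145),.08)
robot.move_linear((*W(x,.112),.130),.03); f=fz(5)-f0; print("probe .112",f)
y=None
if f[2]>1: y=feel(x,f0)
else:
    robot.move_linear((*W(x,.112),.15),.08); robot.move_linear((*W(x,.085),.15),.08)
    robot.move_linear((*W(x,.085),.130),.03); f=fz(5)-f0; print("probe .085",f)
    if f[2]>1: 
        robot.move_linear((*W(x,.085),.15),.08); y=.110
if y is None: print("NO hole/carrier"); robot.move_linear((*W(x,.085),.22),.08)
else:
    print("hole at",y); pull(x,f0,y)
snap("o%d"%int(x*1000)); print(robot.get_state()["time"])
E
python3 lane2.py 0
```

```text
f0 [-0.0355  0.1737 -2.7345] 0.025744632308279513
probe .112 [0.4907 0.6113 2.1805]
0.112 [1.0019 0.4091 2.4938]
0.108 [-0.3317 -1.4591  1.8676]
0.104 [-0.1737 -0.8427  1.5685]
0.1 [ 0.2429 -1.7627  2.076 ]
0.096 [ 0.3588 -2.4566  1.9141]
0.092 [ 0.3694 -4.0752  1.7323]
0.088 [-0.2127 -0.0823  0.4284]
0.084 [ 0.2215 -0.1768 -0.0923]
hole at 0.08399999999999998
deep [ 0.3356 -0.0371 -0.0622]
pull 0.072 [-0.1767 -0.385  -0.1136] 0.025719923861919847
pull 0.054 [ 0.1929 -1.0027 -0.3995] 0.02600940110392492
pull 0.0 [ 0.1726 -0.9655 -0.0063] 0.025922601325760342
pull -0.085 [-0.1493  1.496   0.1545] 0.025647806994664218
38.2917
```

```bash
python3 lane2.py 0.078; python3 - <<'E'
import cv2
cv2.imwrite("pics/v3.png",cv2.hconcat([cv2.imread("pics/o%s.png"%n)[100:330,150:550] for n in ("0","78")]))
E
```

```text
f0 [-0.1721  0.3232 -2.7851] 0.02567594574861525
probe .112 [ 0.3594 -0.2225  0.2068]
probe .085 [0.2409 0.611  1.8495]
hole at 0.11
deep [ 0.1417 -0.5793  0.7459]
pull 0.098 [ 0.9659 -0.3742 -0.1104] 0.025945472824075565
pull 0.08 [ 0.6089  0.1551 -0.02  ] 0.026034717720402355
pull 0.0 [ 0.0463  1.435  -0.3966] 0.025884773018396097
pull -0.085 [-1.5139 15.2205  8.0099] 0.04058813642247018
52.2333
```

View pics/v3.png

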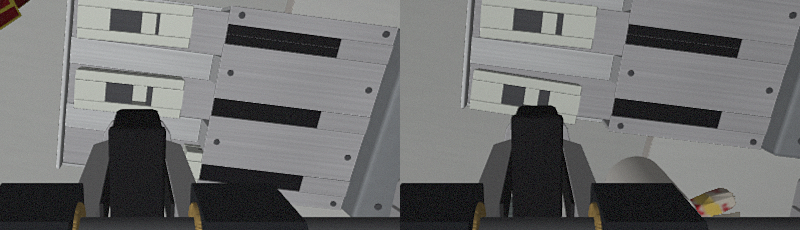

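Carriers a and b are out, and the third lane ended with a force spike and a wider grip opening. I'll check how the key sits in the hand.

```bash
python3 - <<'E'
from lane import *
s=robot.get_state(); print(s["ee_pos"],s["opening"],s["grasp_force"],s["force"],s["moment"])
ci,im=snap("s2","scene"); p=s["ee_pos"]; px=proj(ci,[p,p-[0,0,.105]]); print(px)
a,b=px[0].astype(int); c1=cv2.resize(im[b-45:b+65,a-55:a+55],None,fx=5,fy=5,interpolation=cv2.INTER_CUBIC)
ci,im=snap("s2w"); cv2.imwrite("pics/s2c.png",c1)
E
```

```text
[ 0.5986 -0.2902  0.219 ] 0.025752227975855402 29.916395349428058 [ 0.2706  0.5967 -2.8621] [ 0.0535 -0.0071  0.0291]
[[388.9533 197.2453]
 [386.1427 234.0824]]
```

View pics/s2c.png

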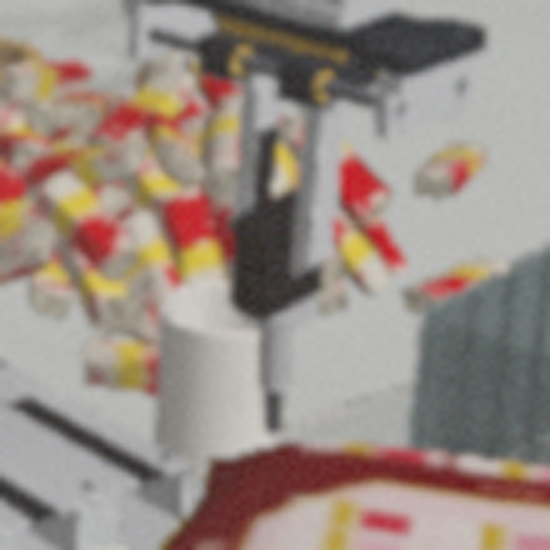

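The key is still upright. Its tip is about 3 px lower than expected, so the slackened grip let it slide down some 6–8 mm. I'll stow it with a force-guarded descent.

```bash
python3 - <<'E'
from lane import *
k=np.array([.5397,.4226])
robot.move_linear((*W(.078,-.085),.28),.15)
robot.move_ptp((*k,.28),RK); robot.pause(.3); f0=fz(6)
robot.move_linear((*k,.20),.1)
snap("st")
hit=robot.move_linear((*k,.128),.05,threshold=6); print("hit",hit,robot.get_state()["ee_pos"])
if not hit:
    hit=robot.move_linear((*k,.106),.02,threshold=5); robot.pause(.2); s=robot.get_state(); print(hit,s["ee_pos"],s["force"]-f0)
    robot.gripper_to(.05); robot.pause(.5)
    robot.move_linear((*k,.25),.12); robot.pause(.2); s=robot.get_state();print(s["force"],s["opening"],s["time"])
    robot.move_ptp((.52,.36,.32),down(0)); snap("st2")
snap("st2s","scene"); snap("st2t","top")
E
```

```text
hit False [0.5398 0.4227 0.1283]
True [0.5401 0.4226 0.125 ] [ 1.4763 -0.6967  8.3401]
[-0.6672 -0.5104  0.6085] 0.050114103869374524 61.7083
```

```bash
python3 - <<'E'
import cv2
a=cv2.imread("pics/st2.png")[90:290,170:400]; b=cv2.imread("pics/st2s.png")[140:220,190:290]
cv2.imwrite("pics/v4.png",cv2.hconcat([cv2.resize(a,(460,400)),cv2.resize(b,(340,400))]))
E
```

```text
(no output)
```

View pics/v4.png

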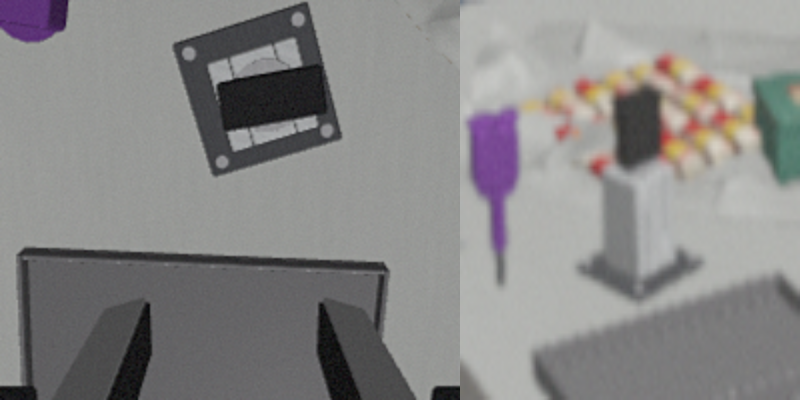

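The key is seated upright with its flange on the post, cap centre near px (306,138). The tray's back corners are visible at px (181,215) and (363,223). I'll verify the cap height and measure the tray and carriers.

```bash
python3 - <<'E'
from lane import *
ci,im=load("st2")
print("cap exp at .136/.146",proj(ci,[(.5397,.4226,.136),(.5397,.4226,.146)]))
m=(im[:,:,:].max(2)<35).astype(np.uint8); m[:100]=0;m[180:]=0;m[:,:260]=0;m[:,350:]=0
c=max(cv2.findContours(m,0,1)[0],key=cv2.contourArea); print("cap",cv2.minAreaRect(c), cast(ci,[cv2.minAreaRect(c)[0]],.136))
B=cv2.boxPoints(cv2.minAreaRect(c)); Q=cast(ci,B,.136); print("cap size",np.linalg.norm(Q[0]-Q[1]),np.linalg.norm(Q[1]-Q[2]))
P=cast(ci,[(181,214.5),(363,223)],.022); d=P[1]-P[0]; print("tray back corners",P,np.linalg.norm(d),np.degrees(np.arctan2(d[1],d[0])))
u=d[:2]/np.linalg.norm(d); n=np.array([u[1],-u[0]]); print("tray centre",P.mean(0)[:2]+n*.0825)
# view the carriers from above
robot.move_ptp((*W(0,-.13),.30),down(TH)); snap("car"); snap("cart","top")
E
```

```text
cap exp at .136/.146 [[304.2833 138.2799]
 [304.8061 138.5809]]
cap ((305.9189453125, 138.0135040283203), (24.331050872802734, 52.443275451660156), 80.53767395019531) [[0.5414 0.4229 0.136 ]]
cap size 0.05419383802601062 0.024836410318525737
tray back corners [[0.3649 0.3089 0.022 ]
 [0.6353 0.2961 0.022 ]] 0.2706939902208531 -2.7040330433221538
tray centre [0.4962 0.2201]
```

View pics/car.png

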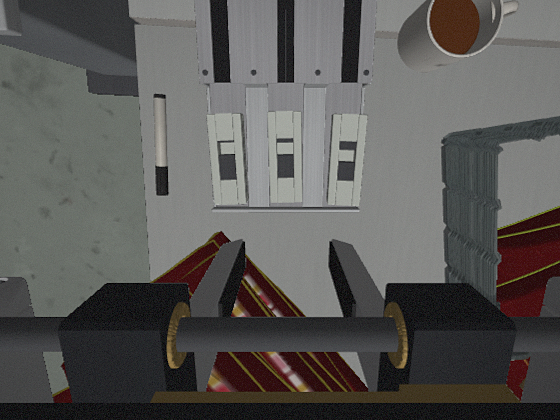

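All three carriers lie in the run-out (a about x 207–243, b 268–302, c 328–366, rows 113–206). The mug and marker are untouched. Now I'll locate their centres.

```bash
cat > cars.py <<'E'
from lane import *
def cars(name):
    ci,im=load(name); hsv=cv2.cvtColor(im,cv2.COLOR_BGR2HSV)
    # yellowish-white plastic: B noticeably below G, bright
    im16=im.astype(int); im16=cv2.blur(im,(3,3)).astype(int)
    m=((im16[:,:,1]-im16[:,:,0]>8)&(im16.min(2)>120)&(im16[:,:,2]-im16[:,:,1]<12)).astype(np.uint8)
    out=[]
    for c in cv2.findContours(cv2.morphologyEx(m,cv2.MORPH_CLOSE,np.ones((19,5))),0,1)[0]:
        if cv2.contourArea(c)<1200: continue
        r=cv2.minAreaRect(c); B=cast(ci,cv2.boxPoints(r),.033)[:,:2]
        e=[B[1]-B[0],B[2]-B[1]]; e=max(e,key=np.linalg.norm); e=e*np.sign(e[1])
        out.append((B.mean(0),np.degrees(np.arctan2(-e[0],e[1])),np.linalg.norm(B[1]-B[0]),np.linalg.norm(B[2]-B[1])))
    return out
if __name__=="__main__":
    import sys
    im=load(sys.argv[1])[1]; print(im[125,225],im[125,257],im[125,283])
    for o in cars(sys.argv[1]): print(*o)
E
python3 cars.py car; python3 -c "
from lane import *
for x in(-.078,0,.078):print(W(x,-.09))
for z in (.027,.2):print(robot.ik((*W(-.078,-.09),z),down(TH)),robot.ik((*W(.078,-.09),z),down(TH)),robot.ik((.42,.218,z),down(np.radians(-2.5))),robot.ik((.573,.218,z),down(np.radians(-2.5))))"
```

```text
[156 161 160] [155 153 152] [164 173 169]
[ 0.4434 -0.3027]
[ 0.5213 -0.2989]
[ 0.5992 -0.2951]
[-0.088   0.7121  0.8238  1.9884 -0.7528  0.7773  1.235 ] [-0.1313  0.8991  0.8295  1.6434 -0.7811  0.9615  1.0307] [-1.2775  0.6736  0.9233  2.1435 -0.8322  0.7381  0.163 ] [-1.0081  0.8314  0.8467  1.7941 -0.7898  0.8937  0.1631]
[-0.3057  0.498   1.1112  1.8846 -0.5073  1.0784  1.0578] [-0.2158  0.721   0.9923  1.5441 -0.6285  1.223   0.931 ] [-1.4691  0.3063  1.0924  2.0303 -0.3256  0.9917 -0.2574] [-1.1546  0.6653  1.0933  1.6947 -0.634   1.1824  0.0623]
```

```bash
python3 - <<'E'
from lane import *
ci,im=load("car")
c,s=np.cos(TH),np.sin(TH)
for q in ([(224,113),(231,205)],[(285,111),(286,204)],[(350,115),(344,205)]):
    P=cast(ci,q,.033)[:,:2]; m=P.mean(0); d=m-T0; f=np.array([c*d[0]+s*d[1],-s*d[0]+c*d[1]])
    print(m,"feeder",f,"len",np.linalg.norm(P[0]-P[1]))
cv2.imwrite("pics/carc.png",cv2.resize(im[95:215,195:380],None,fx=4,fy=4,interpolation=cv2.INTER_CUBIC))
E
```

```text
[ 0.4458 -0.3108] feeder [-0.076  -0.0982] len 0.1206698105688416
[ 0.5222 -0.3051] feeder [ 0.0006 -0.0962] len 0.12165373651709535
[ 0.6035 -0.3041] feeder [ 0.0818 -0.0992] len 0.11820131170077536
```

View pics/carc.png

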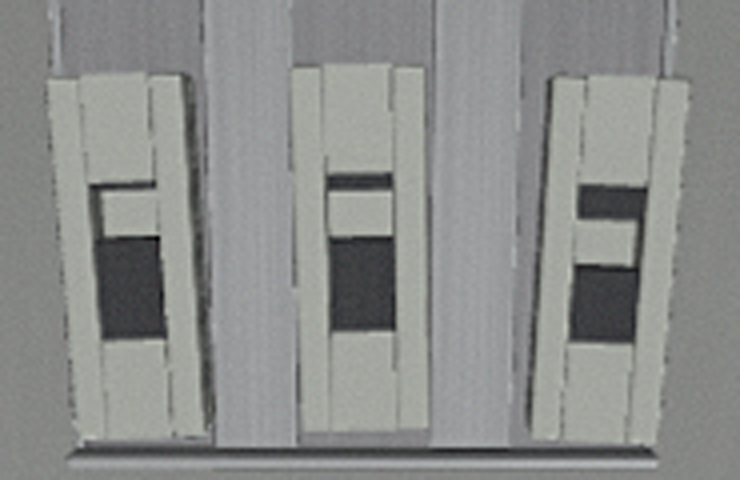

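```bash
cat > pick.py <<'E'
from lane import *
TC=np.array([.495,.218]); TT=np.radians(-2.6)
def tray(x,y=0):
    c,s=np.cos(TT),np.sin(TT); return TC+[c*x-s*y,s*x+c*y]
def pick(g,yaw,slot,name,zg=.027):
    R=down(yaw)
    robot.gripper_to(.058); robot.move_ptp((*g,.14),R)
    if robot.move_linear((*g,zg),.1,threshold=10): print("hit!",robot.get_state()["ee_pos"]); robot.move_linear((*g,.14),.1); return
    robot.gripper_to(0); s=robot.get_state(); print("grip",s["opening"],s["grasp_force"])
    robot.move_linear((*g,.14),.12); robot.pause(.2); s=robot.get_state(); print("lift",s["opening"],s["force"])
    if s["opening"]<.04: return
    t=tray(slot); robot.move_ptp((*t,.14),down(TT)); s=robot.get_state(); print("over",s["opening"],s["force"])
    h=robot.move_linear((*t,zg+.004),.08,threshold=8); s=robot.get_state(); print("placed hit",h,s["ee_pos"],s["opening"])
    robot.gripper_to(.058); robot.move_linear((*t,.16),.15); snap(name); print(robot.get_state()["time"])
E
python3 - <<'E'
from pick import *
pick(W(-.077,-.097),TH,-.078,"p1"); snap("p1t","top")
a=cv2.imread("pics/p1t.png")[170:280,200:430]; cv2.imwrite("pics/v5.png",cv2.resize(a,None,fx=3.4,fy=3.4,interpolation=cv2.INTER_CUBIC))
E
```

```text
grip 0.04377705682264796 29.967297837138176
lift 0.04405782654850476 [-0.3597  0.7497 -5.7687]
over 0.04379220622354365 [ 0.0623  0.0918 -5.9145]
placed hit False [0.4173 0.2217 0.0313] 0.04362403110456679
74.9083
```

View pics/v5.png

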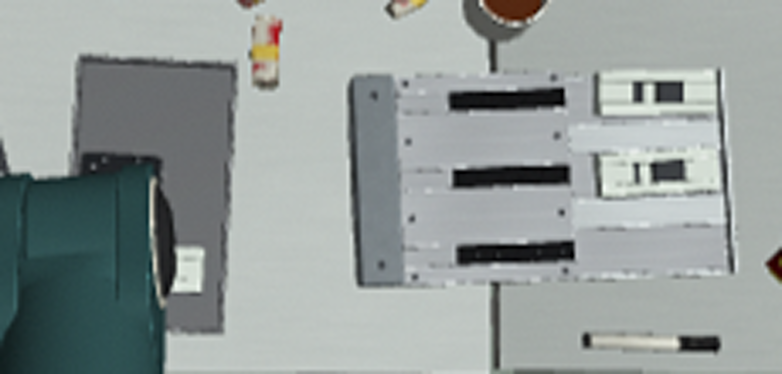

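Carrier a lies in the tray (crop 175–205 × 247–292), and b and c have not moved. Next, b and c.

```bash
python3 - <<'E'
from pick import *
pick(W(0,-.096),TH,0,"p2"); pick(W(.080,-.098),TH,.078,"p3")
robot.move_ptp((.5,.0,.35),down(0)); snap("p3t","top"); snap("p3s","scene")
a=cv2.resize(cv2.imread("pics/p3t.png")[150:290,140:430],(780,377)); b=cv2.resize(cv2.imread("pics/p3s.png")[140:330,160:420],(300,219))
b=cv2.copyMakeBorder(b,0,0,0,480,0); cv2.imwrite("pics/v6.png",cv2.vconcat([a,b]))
E
```

```text
grip 0.04409639697385069 29.928424693644047
lift 0.04394706666121743 [-0.5811  0.2337 -5.316 ]
over 0.04409674905847542 [-0.6506 -0.1793 -6.8165]
placed hit False [0.4952 0.2182 0.0314] 0.04370537399316993
84.9917
grip 0.044965144047258744 29.64456426925608
lift 0.04506194587212019 [-0.6195 -0.571  -5.4749]
over 0.044850967715104086 [-0.8399  0.1872 -5.8346]
placed hit False [0.5731 0.2146 0.0314] 0.04500677430878279
94.9667
```

View pics/v6.png

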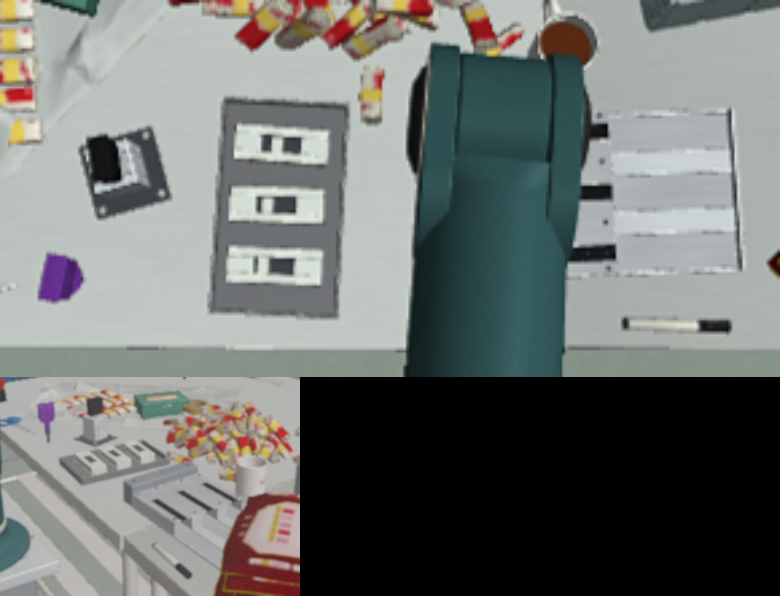

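All three carriers lie in the tray side by side. One last check before I hand in: compare the key's cap now with its starting picture.

```bash
python3 - <<'E'
from h import *
ok=True
for cam,a,b,(r0,r1,c0,c1) in (("scene","scene0","p3s",(150,185,225,260)),("top","top0","p3t",(195,230,165,205))):
    q=[]
    for n in(a,b):
        m=(cv2.imread(f"pics/{n}.png")[r0:r1,c0:c1].max(2)<40).astype(np.uint8)
        q.append(cv2.boundingRect(max(cv2.findContours(m,0,2)[0],key=cv2.contourArea)))
    print(cam,q); ok&=np.abs(np.subtract(*q)).max()<=1
print(ok)
if ok: print(robot.sign_off())
E
```

```text
Traceback (most recent call last):
ValueError: max() iterable argument is empty
```

```bash
python3 - <<'E'
from h import *
for cam,a,b,(r0,r1,c0,c1) in (("scene","scene0","p3s",(150,185,225,260)),("top","top0","p3t",(195,230,165,205))):
    for n in(a,b):
        g=cv2.imread(f"pics/{n}.png")[r0:r1,c0:c1].max(2); m=(g<60).astype(np.uint8)
        cs=cv2.findContours(m,0,2)[0]
        print(cam,n,g.min(),[cv2.boundingRect(c) for c in cs if cv2.contourArea(c)>20])
E
```

```text
scene scene0 51 []
scene p3s 55 []
top top0 0 [(7, 6, 13, 20)]
top p3t 0 [(7, 5, 13, 18)]
```

```bash
python3 - <<'E'
from h import *
for t in (80,95,110):
    for n in("scene0","p3s"):
        m=(cv2.imread(f"pics/{n}.png")[150:180,228:258].max(2)<t).astype(np.uint8)
        print(t,n,[(cv2.boundingRect(c),cv2.minAreaRect(c)) for c in cv2.findContours(m,0,2)[0] if cv2.contourArea(c)>20])
E
```

```text
80 scene0 [((7, 8, 13, 16), ((13.292078018188477, 15.420792579650879), (14.42803955078125, 11.840943336486816), 84.2894058227539))]
80 p3s [((8, 8, 13, 15), ((14.0, 15.0), (14.0, 12.0), 90.0))]
95 scene0 [((7, 8, 13, 16), ((13.0, 15.5), (15.0, 12.0), 90.0))]
95 p3s [((7, 8, 14, 16), ((14.032787322998047, 15.360655784606934), (14.666789054870605, 13.037147521972656), 84.80557250976562))]
110 scene0 [((7, 7, 14, 17), ((13.5, 15.0), (16.0, 13.0), 90.0))]
110 p3s [((7, 7, 14, 17), ((13.5, 15.0), (16.0, 13.0), 90.0))]
```

The cap is at the same height and place as at the start, to within a pixel.

```bash
python3 -c "
from rig import robot
print(robot.sign_off())"
```

```text
the job is handed in; nothing more can be done
None
```

I handed the job in at about 97 s of robot time: the last pictures show all three carriers flat and side by side in the wash tray, the key upright and fully down in its stand, and the mug and marker where they were; `sign_off()` returned no verdict.

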